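Ring for the porter and point out the key and where it goes

TASK

Ring the reception bell by gently pressing its plunger well down and letting it come back up. Then show the porter the key with the round blue head by holding the fingertips about 2 cm straight above it for two seconds, and after that show where it goes by holding the fingertips about 2 cm above the middle of the copper pot's mouth for two seconds. Only point: touch nothing but the bell, come down on each thing from overhead, do not hover low over any other key or over the tankard, and do not lift or shove the bell.

Things in the scene. Friction and masses are not known exactly. Their poses are not given: they have to be found in the camera images.
- bell: Loose reception bell, 0.5 kg: brass dome on a round dark wood base 84 mm across; dome top 44 mm above the counter. Origin at the centre of its underside, z up.
- plunger_top (a point): Centre of the flat top of the bell's steel plunger knob, 18 mm across, on the bell's axis; 64 mm above the counter when up. It is pressed straight down.
- plunger (a joint): Travel of the bell's plunger in m: 0 up, 0.010 fully down. Spring return; 1.5 N to start, 4.5 N fully down. It rings past 0.005.
- stand: Fixed dark wooden key stand, a block 70 mm (x) by 240 mm (y) by 55 mm high, with four slots 55 mm apart along its y axis, a key standing upright in each, in any order. Origin at the centre of its underside.
- blue_key_top (a point): Topmost point of the blue key, 122 mm above the counter: the point to point at.
- pot: Loose small copper pot, open at the top, about 100 mm across the mouth and 70 mm high, with two loop handles at the sides (along its y axis), one of the open vessels on the counter. Origin at the centre of its underside.
- pot_rim (a point): Centre of the copper pot's mouth, level with its rim, 70 mm above the counter.
- tankard: Loose pewter-grey tankard, about 84 mm across and 110 mm high, with a side handle towards its +y. Origin at the centre of its underside. To be left alone.
- tankard_rim (a point): Centre of the tankard's mouth, 110 mm above the counter.
- bottle: Loose tall green bottle with a cork, 72 mm across, 250 mm high, easily knocked over. Origin at the centre of its underside. To be left alone.
- doorstop: Loose horseshoe-shaped black iron doorstop lying flat, about 120 mm across and 18 mm high. Origin on the counter at the centre of its curve. To be left alone.
- blue_key: Loose brass key standing upright in a slot of the stand, its head a round blue disc, 38 mm across, 10 mm thick, the flat face towards the stand's x axis; 112 mm long, top 122 mm above the counter. Origin at its foot, z up. The key to point at.
- red_key: Loose brass key standing upright in a slot of the stand, its head a square red plate, 36 mm wide, 10 mm thick, the flat face towards the stand's x axis; 112 mm long, top 122 mm above the counter. Origin at its foot, z up. To be left alone.
- red_key_top (a point): Topmost point of the red key.
- green_key: Loose brass key standing upright in a slot of the stand, its head a green diamond, 38 mm across its points, 10 mm thick, the flat face towards the stand's x axis; 112 mm long, top 122 mm above the counter. Origin at its foot, z up. To be left alone.
- green_key_top (a point): Topmost point of the green key.
- yellow_key: Loose brass key standing upright in a slot of the stand, its head a narrow upright yellow plate, 20 mm wide, 10 mm thick, the flat face towards the stand's x axis; 112 mm long, top 122 mm above the counter. Origin at its foot, z up. To be left alone.
- yellow_key_top (a point): Topmost point of the yellow key.
There are look-alikes about, which are no part of the job. Leave any pink or yellow look-alike of the pot alone.

How it is judged:
By the outcome, as a careful person would: the job done as asked, in the order asked, and still so for the second after the job is handed in, with the robot touching nothing.
It also fails if it takes over 70 s, if anything falls off the work surface, if the arm or the gripper's body presses on something with over 40 N, if the wrist force passes 120 N, or if a joint passes its speed limit or range.

ROBOT

A 6-joint arm with a two-finger parallel gripper is mounted at the origin on the work surface. World frame = base frame: x ahead of the robot, y to its left, z up, the work surface at z = 0. Lengths are in mm, angles in rad, forces in N, time in s.
With the tool pointing down it reaches from about 250 to 850 mm from the base axis. Payload 12.5 kg.
Tool frame: the origin (TCP) lies between the finger pads, 19 mm behind the fingertips; this is the grasp point; z points along the fingers, y is the line along which they close (so a half turn about z gives the same grasp; the last joint's range is limited). The gripper opens to 93 mm and grips with 3 to 60 N. Pads are 15 mm wide; open, the fingers measure 128 mm over their backs; the gripper's body (75 mm by 188 mm) begins 65 mm behind the grasp point.
Start: joints at [-1.221, 0.351, 1.652, -0, 1.139, -0.085], TCP at [231.692, -498.802, 237.433] pointing down, gripper open.
Joint ranges: [-2.75, 2.75], [-0.79, 2.1], [0.01, 2.65], [-1.57, 4.71], [0.07, 3.14], [-2.87, 2.87]. Speed limits (rad/s): [2.22, 2.22, 2.79, 3.14, 3.14, 3.14].

INTERFACE

Orientations are given as a rotation vector (axis times angle).
In Python, from station import status, eyes, finish_job gives the robot as it stands.
- The arm moves only by the tool arm_command, never from a script. Its argument "targets" is a list of rows, each an object of numbers: "dx", "dy", "dz": the shift along the tool's x, y, z in m; "spin": the turn about the tool's z in degrees. In form: [{"dx": .., "dy": .., "dz": .., "spin": ..}, ...]. A call has 1 to 8 rows; each row is the pose to reach, as a shift and turn from the pose commanded when the call began, along the tool's axes at that moment; what a row does not reach only later rows make up. A row lasts 1/10 s, in which the tool goes at most 50 mm and 8.59 degrees, less where a joint would pass 70% of its speed; a pose out of reach is approached as far as the arm can. A call with a gripper value outside its range is refused whole. "hand" is the finger opening in m, from 0 to 0.093, set as the call begins (left out, the last holds). The fingers move at their own pace and stop on an object; "squeeze" is the grip in N (left out, the last holds). Time passes only in rows, so rows that repeat a pose let the fingers close. It gives the time, the measured TCP pose, the force and the opening at its end, in the units of the state.
- status.observe(): the state, without advancing time (a new reading comes with each control period).
- eyes.read_camera(name): name is "scene" or "side" or "wrist"; returns a dict with "image" (400x640x3 uint8, red, green, blue), "vertical_fov" (degrees; the focal length in pixels is half the picture's height over the tangent of half this angle, whatever the lens; pixels are square), "cx", "cy" (the principal point, pixels), "dist_coeffs" ([k1, k2, p1, p2, k3] as OpenCV has them; the pictures are not rectified), "R" (3x3) and "t" (3): a world point X has camera coordinates R X + t. Camera axes: x right, y down, z forward; pixel columns grow to the right and rows downward; lengths in mm; the calibration is good to about 2 mm. A picture is of the moment at which its call begins. There is no depth.
- finish_job(): hands the job in, once; it reports no verdict.
The state is a dict: "t": time; "joint_pos": joint angles; "qvel": joint speeds; "tau": joint torques, N m; "ee_pos": TCP position; "tool_rot": TCP orientation; "contact_force": force on the tool from outside, world axes, zero at the start; "torque": the same for the moment, N m; "opening": finger opening in mm.
Only numpy, scipy, OpenCV 4.12 (cv2) and the standard library are available. Lean on these libraries where they do the work, as an engineer would, in place of code of your own. Each camera call takes 0.05 s, during which the arm holds its last target. There are 200 camera calls.

## Working session

There is one attempt and no reset: what is moved stays moved. The work goes in short steps, Python scripts to look and compute and a tool call to move; the robot and the scene stay as the last step left them, time stands still between calls to the robot, and variables do not carry over. Pictures are saved under pics/ and viewed, on a budget of 10 in all, crops included, one or two more only if the job needs it, and the job is handed in when it is done.

Besides the shell and the picture viewer there is one more tool, called after "Emit:" as a command line: name --argument value ..., lists and objects as JSON in quotes. arm_command: Moves the arm, as the interface text tells. Its arguments: {"type":"object","properties":{"targets":{"type":"array","items":{"type":"object","properties":{"dx":{"type":"number"},"dy":{"type":"number"},"dz":{"type":"number"},"spin":{"type":"number"}}}},"hand":{"type":"number"},"squeeze":{"type":"number"}},"required":["targets"]}

```bash
mkdir -p pics; cat > h.py <<'E'
import numpy as np, cv2
from station import status, eyes
def cam(n,save=None):
    c=eyes.read_camera(n)
    if save: cv2.imwrite(f'pics/{save}.png',c['image'][:,:,::-1])
    f=200/np.tan(np.radians(c['vertical_fov'])/2)
    c['K']=np.array([[f,0,c['cx']],[0,f,c['cy']],[0,0,1.]]); c['D']=np.array(c['dist_coeffs'],float)
    c['R']=np.array(c['R']);c['t']=np.array(c['t']);return c
def ray(c,uv):
    p=cv2.undistortPoints(np.array([[uv]],float),c['K'],c['D'])[0,0]
    return -c['R'].T@c['t'], c['R'].T@np.array([p[0],p[1],1])
def onz(c,uv,z):
    o,d=ray(c,uv); return (o+d*(z-o[2])/d[2]).round(1)
def proj(c,X):
    return cv2.projectPoints(np.array([X],float),cv2.Rodrigues(c['R'])[0],c['t'],c['K'],c['D'])[0][0,0].round(1)
def tri(ca,ua,cb,ub):
    A=0;b=0
    for c,u in((ca,ua),(cb,ub)):
        o,d=ray(c,u);d=d/np.linalg.norm(d);P=np.eye(3)-np.outer(d,d);A=A+P;b=b+P@o
    return np.linalg.solve(A,b).round(1)
E
python3 - <<'E'
from h import *
for n in('scene','side'):
    c=cam(n,n+'0');print(n,(-c['R'].T@c['t']).round(),c['dist_coeffs'])
print(status.observe())
E
```

```text
scene [1091.  575.  757.] [-0.02351706  0.          0.          0.          0.        ]
side [-119.  953.  864.] [-0.06567042  0.          0.          0.          0.        ]
{'t': 0.1, 'joint_pos': array([-1.22060362e+00,  3.51205709e-01,  1.65235888e+00, -8.10979552e-06,
        1.13909010e+00, -8.46036562e-02]), 'qvel': array([-0.00079696, -0.00224057, -0.00113817,  0.00099144,  0.00128888,
       -0.00337199]), 'tau': array([ 1.50917815e-03, -4.98024380e+01, -2.85703862e+01,  7.00883637e-02,
        2.38853716e-02, -4.98503596e-05]), 'ee_pos': array([ 231.59415572, -498.54381804,  236.94291854]), 'tool_rot': array([-3.06661753e+00, -6.77387793e-01,  2.32271946e-04]), 'contact_force': array([-0.25793668,  0.07650107, -0.79255564]), 'torque': array([ 0.02644337, -0.02738759, -0.00240083]), 'opening': 93.09207925873487}
```

View pics/scene0.png

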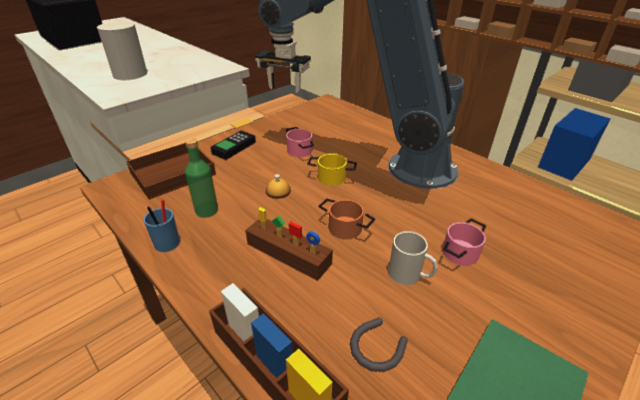

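View pics/side0.png

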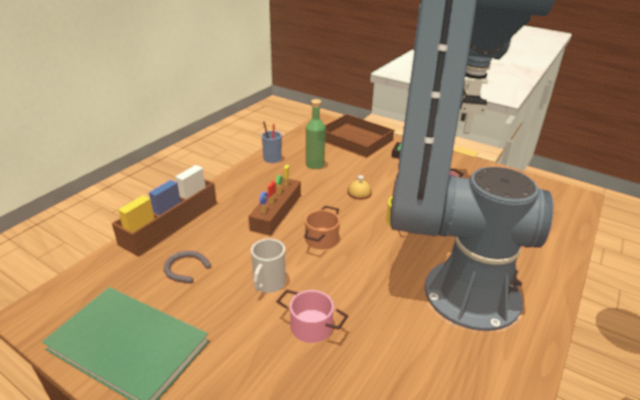

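The scene view shows the bell knob at (277,178). The keys, left to right, are yellow (263,214), green (279,222), red (295,230) and blue (313,238). There are four pots: copper (346,219), yellow (332,168) and pink (299,143) and (465,243). Only the first is copper-brown, so that is the one meant. In the side view: bell (360,180), blue key (264,199), copper pot (322,230). Next I measure these and confirm them in a crop.

```bash
cat > m.py <<'E'
from h import *
def blob(c,lo,hi,box):
    x0,y0,x1,y1=box;h=cv2.cvtColor(c['image'],cv2.COLOR_RGB2HSV)
    m=np.zeros(h.shape[:2],np.uint8);m[y0:y1,x0:x1]=cv2.inRange(h,lo,hi)[y0:y1,x0:x1]
    n,l,s,ce=cv2.connectedComponentsWithStats(m);i=1+np.argmax(s[1:,4]);return (l==i),ce[i],s[i]
S=cam('scene');T=cam('side')
keys={'blue':((100,120,60),(125,255,255)),'red':((0,190,120),(6,255,255)),'green':((50,120,50),(85,255,255)),'yellow':((24,150,110),(34,255,255))}
K={}
for k,(lo,hi) in keys.items():
    a=blob(S,lo,hi,(245,195,335,260));b=blob(T,lo,hi,(240,155,300,225))
    K[k]=tri(S,a[1],T,b[1]);print(k,a[1].round(1),a[2][2:],b[1].round(1),b[2][2:],K[k])
# bell: knob pixel by low saturation near the dome
for n,c,box in(('S',S,(265,168,292,185)),('T',T,(348,170,372,186))):
    h=cv2.cvtColor(c['image'],cv2.COLOR_RGB2HSV)
    m,ce,s=blob(c,(0,0,60),(180,110,255),box);print('knob',n,ce.round(1),s,onz(c,ce,60))
    m,ce,s=blob(c,(15,130,90),(28,255,255),(box[0]-10,box[1],box[2]+10,box[3]+25));print('dome',n,ce.round(1),s,onz(c,ce,28))
a=cv2.resize(S['image'][160:290,240:400],None,fx=4.5,fy=4.5,interpolation=2)[:,:,::-1]
cv2.imwrite('pics/cropS.png',a)
b=cv2.resize(T['image'][160:260,240:390],None,fx=5,fy=5,interpolation=2)[:,:,::-1]
cv2.imwrite('pics/cropT.png',b)
E
python3 m.py
```

```text
blue [313.1 237.8] [ 13  13 107] [262.4 195.9] [4 5 8] [622.4  72.1 107.9]
red [294.7 229.2] [ 13  18 165] [271.4 188.4] [ 6 14 50] [632.   15.  102.4]
green [278.2 221.6] [12 10 75] [278.8 179.9] [ 4  6 12] [643.3 -37.8 101.7]
yellow [261.6 209.4] [ 8  4 20] [286.  166.5] [ 5  4 14] [655.1 -91.5 119.2]
knob S [276.8 176.2] [274 174   6   7  25] [ 477.  -252.1   60. ]
dome S [277.4 186.9] [267 178  22  18 318] [ 486.5 -240.5   28. ]
knob T [360.3 177.2] [357 174   7   8  32] [ 475.2 -262.    60. ]
dome T [359.5 190.1] [ 338  170   44   41 1591] [ 461.4 -235.6   28. ]
```

View pics/cropS.png

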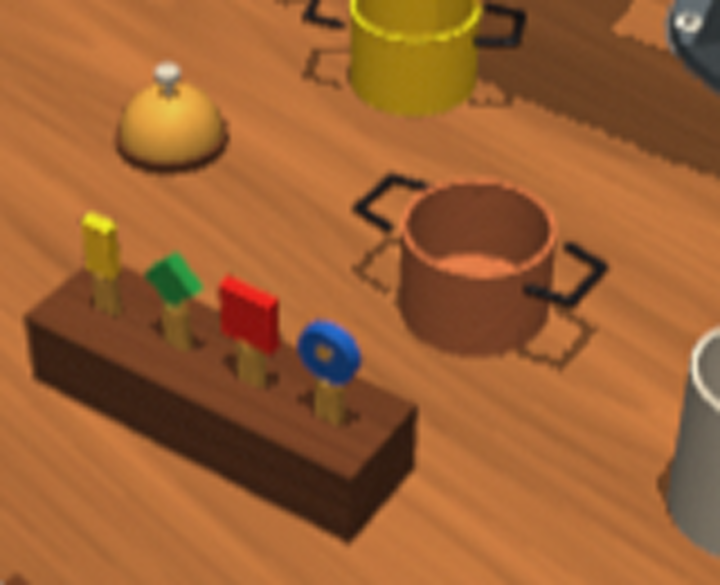

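View pics/cropT.png

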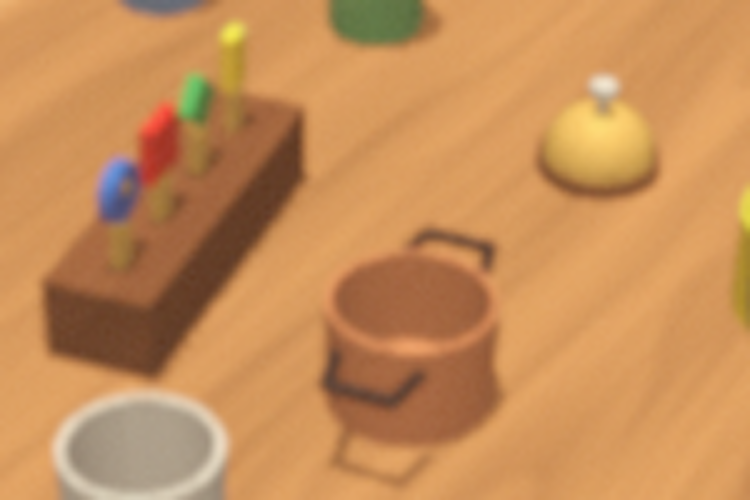

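The crops confirm the round blue disc at scene (313,238) and side (264,198), at the end of the stand. The copper pot's mouth centre is at about scene (346.3,211.3) and side (322.2,220.4). The bell knob is at scene (277.1,176) and side (360.8,177.2).

```bash
python3 - <<'E'
from h import *
S=cam('scene');T=cam('side')
s=lambda x,y:(x/4.5+240-.4,y/4.5+160-.4); t=lambda x,y:(x/5+240-.4,y/5+160-.4)
print('knob',tri(S,s(167,72),T,t(604,86)),onz(S,s(167,72),61),onz(T,t(604,86),61))
print('blue',tri(S,s(329,351),T,t(119,190)),onz(S,s(329,351),103),onz(T,t(119,190),103))
print('red',onz(S,s(249,315),104),onz(T,t(158,145),104))
def circ(P):
    P=np.array(P);x=np.linalg.lstsq(np.c_[2*P,np.ones(len(P))],(P**2).sum(1),rcond=None)[0];return x[:2],np.sqrt(x[2]+x[:2]@x[:2])
print('pot',circ([onz(S,s(*p),70)[:2] for p in((401,230),(556,236),(478,181),(430,192),(530,195))]),
 circ([onz(T,t(*p),70)[:2] for p in((325,300),(497,303),(411,250),(411,354),(360,262),(465,262))]))
print(tri(S,s(478,231),T,t(411,302)))
st=status.observe();print('tool axes',cv2.Rodrigues(st['tool_rot'])[0].round(4))
E
```

```text
knob [ 473.9 -257.7   61.2] [ 475.8 -253.8   61. ] [ 475.3 -262.7   61. ]
blue [620.   69.2 102.8] [621.7  72.3 103. ] [621.   65.8 103. ]
red [634.9  20.2 104. ] [631.   15.4 104. ]
pot (array([452.48981419,  31.53747454]), np.float64(49.17788736248747)) (array([445.19579376,  23.21963849]), np.float64(49.40606840193247))
[447.3  24.3  65.2]
tool axes [[ 9.069e-01  4.213e-01 -2.000e-04]
 [ 4.213e-01 -9.069e-01  4.000e-04]
 [ 0.000e+00 -4.000e-04 -1.000e+00]]
```

Emit:
arm_command --targets '[{"dx": 0.04, "dy": -0.0145}, {"dx": 0.08, "dy": -0.029}, {"dx": 0.12, "dy": -0.0435}, {"dx": 0.16, "dy": -0.058}, {"dx": 0.2, "dy": -0.0725}, {"dx": 0.24, "dy": -0.087}, {"dx": 0.28, "dy": -0.1015}, {"dx": 0.322, "dy": -0.116}]' --hand 0

```text
validation failed for argument at $.ta...
```

Emit:
arm_command --targets '[{}, {}, {}, {}]'

```text
validation failed for argument at $.ta...
```

```bash
python3 - <<'E'
from h import *
S=cam('scene');T=cam('side');W=cam('wrist','w1')
print('bottle top',tri(S,(193,146),T,(316,102)),onz(S,(205,212),10),onz(T,(316,163),10))
print(proj(W,(475,-258,62)),-W['R'].T@W['t'],status.observe()['ee_pos'],status.observe()['opening'])
E
```

```text
bottle top [ 700.6 -328.5  238.8] [ 715.8 -311.7   10. ] [ 695.2 -333.4   10. ]
[ 188.1 -172.8] [ 296.03634258 -468.10276348  384.41325426] [ 231.71738054 -498.77256194  237.3815485 ] 92.91191290826563
```

View pics/w1.png

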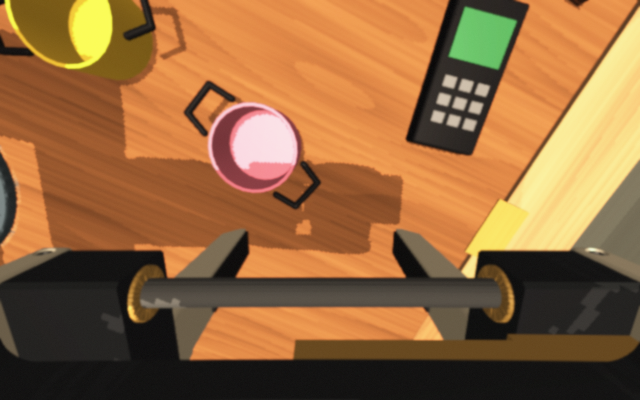

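The move was refused because every row needs all its fields. The picture is from the start pose and shows only the pink pot and the telephone. Retrying with full rows.

Emit:
arm_command --targets '[{"dx": 0.04, "dy": -0.0145, "dz": 0, "spin": 0}, {"dx": 0.08, "dy": -0.029, "dz": 0, "spin": 0}, {"dx": 0.12, "dy": -0.0435, "dz": 0, "spin": 0}, {"dx": 0.16, "dy": -0.058, "dz": 0, "spin": 0}, {"dx": 0.2, "dy": -0.0725, "dz": 0, "spin": 0}, {"dx": 0.24, "dy": -0.087, "dz": 0, "spin": 0}, {"dx": 0.28, "dy": -0.1015, "dz": 0, "spin": 0}, {"dx": 0.322, "dy": -0.116, "dz": 0, "spin": 0}]' --hand 0

```text
t: 1.25
ee_pos: [475.9, -256.6, 237.6]
tool_rot: [3.067, 0.677, 0.0]
contact_force: [0.9, -0.4, -0.1]
opening: 33.4
```

Emit:
arm_command --targets '[{"dx": 0, "dy": 0, "dz": 0, "spin": 0}, {"dx": 0, "dy": 0, "dz": 0, "spin": 0}, {"dx": 0, "dy": 0, "dz": 0, "spin": 0}, {"dx": 0, "dy": 0, "dz": 0, "spin": 0}]'

```text
t: 1.65
ee_pos: [474.2, -258.9, 237.5]
tool_rot: [3.068, 0.675, -0.0]
contact_force: [-0.8, -0.1, -1.0]
opening: 2.5
```

```bash
python3 - <<'E'
from h import *
W=cam('wrist','w2')
print(proj(W,(475,-258,62)),-W['R'].T@W['t'],status.observe()['ee_pos'],status.observe()['opening'],status.observe()['contact_force'])
E
```

```text
[320.6 188.7] [ 538.55728933 -228.2759614   384.51585438] [ 474.19455722 -258.82854496  237.47241212] 1.120763596211247 [-0.24540528 -0.33927809  0.38800982]
```

View pics/w2.png

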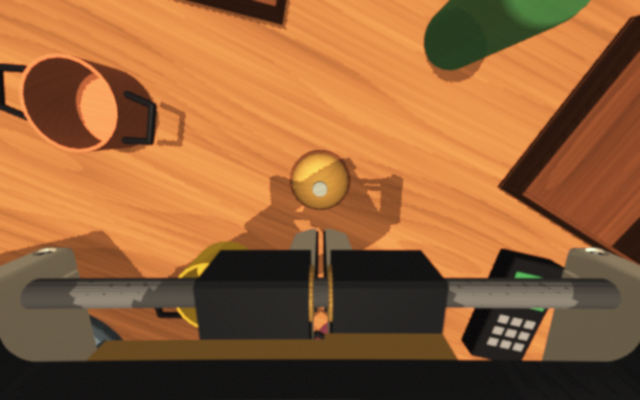

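Bell knob is at wrist pixel (319.5,188.5); predicted (320.6,188.7). That agrees to within about 1 mm, so I descend.

Emit:
arm_command --targets '[{"dx": 0.0, "dy": 0, "dz": 0.03, "spin": 0}, {"dx": 0.0, "dy": 0, "dz": 0.06, "spin": 0}, {"dx": 0.0, "dy": 0, "dz": 0.09, "spin": 0}, {"dx": 0.0, "dy": 0, "dz": 0.115, "spin": 0}, {"dx": 0.0, "dy": 0, "dz": 0.13, "spin": 0}, {"dx": 0.0, "dy": 0, "dz": 0.14, "spin": 0}, {"dx": 0.0, "dy": 0, "dz": 0.145, "spin": 0}, {"dx": 0.0, "dy": 0, "dz": 0.145, "spin": 0}]'

```text
t: 2.5
ee_pos: [474.7, -258.2, 92.4]
tool_rot: [-3.068, -0.677, 0.0]
contact_force: [0.1, -0.7, 0.2]
opening: 0.6
```

Emit:
arm_command --targets '[{"dx": 0, "dy": 0, "dz": 0.003, "spin": 0}, {"dx": 0, "dy": 0, "dz": 0.006, "spin": 0}, {"dx": 0, "dy": 0, "dz": 0.009, "spin": 0}, {"dx": 0, "dy": 0, "dz": 0.012, "spin": 0}, {"dx": 0, "dy": 0, "dz": 0.014, "spin": 0}, {"dx": 0, "dy": 0, "dz": 0.016, "spin": 0}, {"dx": 0, "dy": 0, "dz": 0.017, "spin": 0}, {"dx": 0, "dy": 0, "dz": 0.017, "spin": 0}]'

```text
t: 3.3
ee_pos: [475.0, -258.0, 75.5]
tool_rot: [3.067, 0.678, 0.0]
contact_force: [0.3, -0.3, 4.5]
opening: 0.3
```

```bash
python3 - <<'E'
from h import *
for i in range(3):
    W=cam('wrist');s=status.observe();print(s['ee_pos'],s['contact_force'])
S=cam('scene');a=cv2.resize(S['image'][140:210,220:330],None,fx=6,fy=6,interpolation=2);cv2.imwrite('pics/press.png',a[:,:,::-1])
E
```

```text
[ 475.00596589 -258.05227201   75.54792366] [-0.38025007 -1.2674423   4.21442835]
[ 475.00147373 -258.04366502   75.58515894] [-0.3780726  -0.35731659  3.38094393]
[ 475.00879844 -258.04475213   75.59035819] [ 0.79881766 -0.38765323  3.03799493]
```

View pics/press.png

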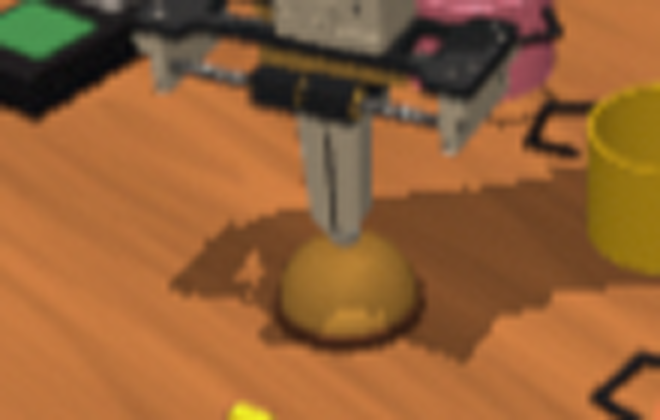

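The crop shows the closed fingertips on the knob, at about (345,240), with the bell upright. Tips are at 56.6 mm with about 3–4.5 N on them, so the plunger is about 7 mm down and past the ring point. Releasing upward, then moving to the blue key.

Emit:
arm_command --targets '[{"dx": 0, "dy": 0, "dz": -0.005, "spin": 0}, {"dx": 0, "dy": 0, "dz": -0.012, "spin": 0}, {"dx": 0, "dy": 0, "dz": -0.03, "spin": 0}, {"dx": 0, "dy": 0, "dz": -0.06, "spin": 0}, {"dx": 0, "dy": 0, "dz": -0.095, "spin": 0}, {"dx": 0, "dy": 0, "dz": -0.13, "spin": 0}, {"dx": 0, "dy": 0, "dz": -0.16, "spin": 0}, {"dx": 0, "dy": 0, "dz": -0.17, "spin": 0}]'

```text
t: 4.3
ee_pos: [475.4, -258.3, 248.6]
tool_rot: [3.065, 0.677, 0.004]
contact_force: [-0.1, -0.1, 0.1]
opening: 0.4
```

Emit:
arm_command --targets '[{"dx": 0.03, "dy": -0.026, "dz": 0, "spin": 0}, {"dx": 0.065, "dy": -0.057, "dz": 0, "spin": 0}, {"dx": 0.1, "dy": -0.087, "dz": 0, "spin": 0}, {"dx": 0.135, "dy": -0.1175, "dz": 0, "spin": 0}, {"dx": 0.17, "dy": -0.148, "dz": 0, "spin": 0}, {"dx": 0.205, "dy": -0.178, "dz": 0, "spin": 0}, {"dx": 0.24, "dy": -0.209, "dz": 0, "spin": 0}, {"dx": 0.27, "dy": -0.235, "dz": 0, "spin": 0}]'

```text
t: 5.1
ee_pos: [620.7, 71.2, 244.2]
tool_rot: [-3.067, -0.679, 0.003]
contact_force: [-0.1, 0.1, 0.3]
opening: 0.4
```

Emit:
arm_command --targets '[{"dx": 0, "dy": 0, "dz": 0, "spin": 0}, {"dx": 0, "dy": 0, "dz": 0, "spin": 0}, {"dx": 0, "dy": 0, "dz": 0, "spin": 0}]'

```text
t: 5.4
ee_pos: [620.2, 68.0, 244.8]
tool_rot: [-3.068, -0.677, 0.002]
contact_force: [-0.9, -1.2, 0.0]
opening: 0.6
```

```bash
python3 - <<'E'
from h import *
W=cam('wrist','w3');cam('scene','s3')
s=status.observe();print(proj(W,(621,69,122)),s['ee_pos'],s['contact_force'],(W['R']@[0,0,1]).round(3),cv2.Rodrigues(s['tool_rot'])[0].round(4)[:2,:2])
h=cv2.cvtColor(W['image'],cv2.COLOR_RGB2HSV);m=cv2.inRange(h,(100,120,60),(125,255,255))
n,l,st,ce=cv2.connectedComponentsWithStats(m)
for i in range(1,n):
    if st[i,4]>40: print(st[i],ce[i].round(1),onz(W,ce[i],118))
E
```

```text
[320.6 199.6] [620.39185601  67.71283869 245.31304082] [ 0.74874299 -0.42592253  0.08844407] [-0.001  0.259 -0.966] [[ 0.9076  0.4199]
 [ 0.4199 -0.9076]]
[302 187  35  18 416] [318.7 196.3] [622.4  71.8 118. ]
```

View pics/w3.png

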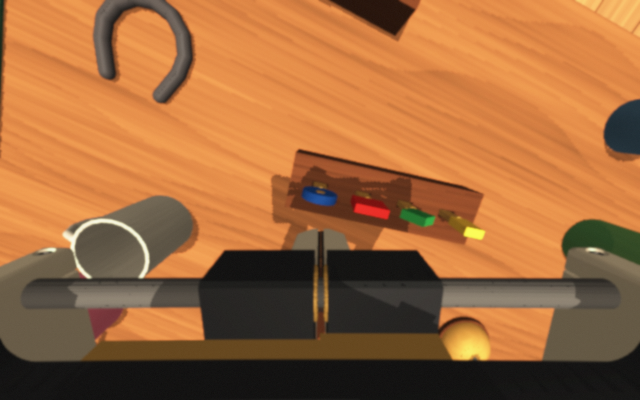

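Wrist view: the blue disc is at (319,196), with its top edge at about (319,200); predicted (320.6,199.6). Red, green and yellow lie to the right, and the tankard is at (112,250). That leaves only a 1 mm correction, so I come down and hold.

Emit:
arm_command --targets '[{"dx": 0.001, "dy": -0.001, "dz": 0.01, "spin": 0}, {"dx": 0.001, "dy": -0.001, "dz": 0.03, "spin": 0}, {"dx": 0.001, "dy": -0.001, "dz": 0.05, "spin": 0}, {"dx": 0.001, "dy": -0.001, "dz": 0.068, "spin": 0}, {"dx": 0.001, "dy": -0.001, "dz": 0.078, "spin": 0}, {"dx": 0.001, "dy": -0.001, "dz": 0.084, "spin": 0}, {"dx": 0.001, "dy": -0.001, "dz": 0.084, "spin": 0}, {"dx": 0.001, "dy": -0.001, "dz": 0.084, "spin": 0}]'

```text
t: 6.3
ee_pos: [621.6, 70.2, 162.1]
tool_rot: [3.068, 0.677, 0.002]
contact_force: [-0.3, 0.2, -0.5]
opening: 0.6
```

```bash
python3 - <<'E'
from h import *
S=cam('scene');T=cam('side');s=status.observe();e=s['ee_pos'];tip=e-[0,0,19];print(e,proj(S,tip),proj(T,tip))
a=cv2.resize(S['image'][170:270,250:370],None,fx=4,fy=4,interpolation=2);b=cv2.resize(T['image'][130:230,220:300],None,fx=4,fy=4,interpolation=2)
cv2.imwrite('pics/key.png',np.hstack([a,b])[:,:,::-1])
E
```

```text
[621.66438553  70.19406711 162.27607244] [312.  225.1] [261.6 186.5]
```

View pics/key.png

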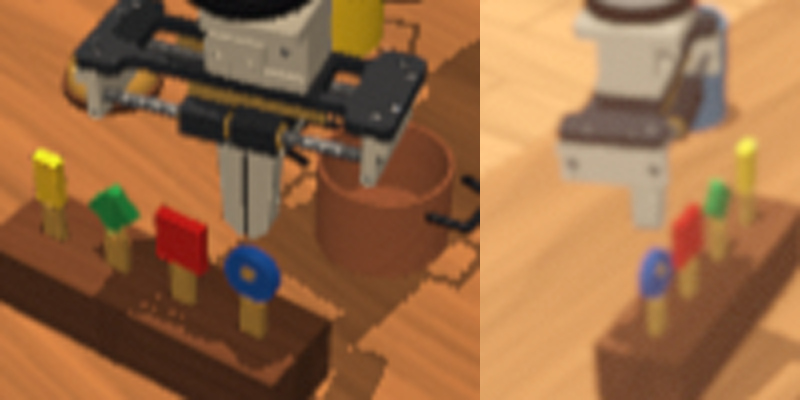

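The crops show the tips directly over the blue disc, tip to disc (249,237)→(252,246) in scene and (648,228)→(656,248) in side. The gap looks small in the scene view, so I check tip against key in numbers.

```bash
python3 - <<'E'
from h import *
S=cam('scene');T=cam('side');W=cam('wrist')
e=status.observe()['ee_pos'];R=cv2.Rodrigues(status.observe()['tool_rot'])[0]
print('tip tri',tri(S,(312,228.6),T,(261.8,186.6)),'key',tri(S,(312.9,238.1),T,(263.6,197.6)))
for k in((621.5,70.5,103),(621.5,70.5,122)):print(k,proj(S,k),proj(T,k))
for x in(-8,8):
  for y in(-8,8):
    p=e+R@[x,y,19];print('corner',x,y,proj(S,p),proj(T,p))
h=cv2.cvtColor(W['image'],cv2.COLOR_RGB2HSV);m=cv2.inRange(h,(100,120,60),(125,255,255))
n,l,st,ce=cv2.connectedComponentsWithStats(m)
for i in range(1,n):
    if st[i,4]>40: print(st[i],ce[i].round(1))
print('wrist pred',proj(W,(621.5,70.5,122)))
cols=S['image'];
for r in range(222,238): print(r,cols[r,308:318].tolist() if r%2 else '')
E
```

```text
tip tri [623.9  70.3 138.2] key [619.9  69.2 102.1]
(621.5, 70.5, 103) [312.3 237.2] [262.3 198.3]
(621.5, 70.5, 122) [312.2 231.6] [262.  192.8]
corner -8 -8 [316.4 223.9] [263.8 188.3]
corner -8 8 [310.3 222.4] [265.1 185.4]
corner 8 -8 [314. 228.] [258.3 187.8]
corner 8 8 [307.8 226.4] [259.6 184.9]
[297 210  48  22 671] [318.4 221.2]
wrist pred [321.1 230.2]
222 
223 [[142, 129, 107], [143, 129, 107], [134, 120, 100], [68, 60, 51], [134, 120, 99], [144, 130, 107], [141, 127, 105], [142, 127, 106], [140, 127, 106], [123, 111, 92]]
224 
225 [[142, 127, 105], [142, 129, 107], [133, 119, 99], [67, 60, 49], [134, 120, 99], [143, 129, 107], [142, 128, 106], [143, 129, 107], [142, 128, 106], [116, 101, 83]]
226 
227 [[173, 122, 85], [147, 126, 103], [134, 120, 100], [70, 63, 52], [133, 120, 100], [143, 130, 107], [141, 127, 105], [139, 121, 98], [138, 118, 96], [121, 84, 58]]
228 
229 [[196, 118, 62], [177, 110, 62], [162, 104, 62], [129, 81, 46], [133, 102, 74], [136, 112, 87], [131, 97, 69], [123, 79, 46], [120, 74, 41], [119, 73, 41]]
230 
231 [[161, 99, 63], [108, 71, 75], [70, 64, 90], [78, 68, 91], [84, 71, 93], [101, 73, 90], [111, 74, 66], [125, 77, 49], [125, 76, 40], [125, 76, 41]]
232 
233 [[32, 57, 106], [20, 58, 112], [22, 61, 116], [23, 64, 122], [26, 69, 130], [25, 71, 134], [32, 72, 135], [45, 73, 133], [83, 72, 103], [111, 75, 68]]
234 
235 [[15, 50, 97], [14, 50, 97], [22, 51, 97], [25, 52, 98], [21, 53, 100], [23, 60, 112], [26, 66, 123], [28, 69, 130], [25, 68, 130], [33, 67, 126]]
236 
237 [[17, 51, 99], [29, 53, 97], [84, 73, 68], [114, 84, 54], [97, 77, 69], [62, 64, 87], [27, 53, 98], [19, 54, 104], [22, 61, 115], [23, 62, 118]]
```

All views agree within about 3 mm; the fingers' front corner explains the small apparent gap. I nudge 1 mm and hold.

Emit:
arm_command --targets '[{"dx": 0.001, "dy": -0.001, "dz": 0, "spin": 0}, {"dx": 0.001, "dy": -0.001, "dz": 0, "spin": 0}, {"dx": 0.001, "dy": -0.001, "dz": 0, "spin": 0}, {"dx": 0.001, "dy": -0.001, "dz": 0, "spin": 0}, {"dx": 0.001, "dy": -0.001, "dz": 0, "spin": 0}, {"dx": 0.001, "dy": -0.001, "dz": 0, "spin": 0}, {"dx": 0.001, "dy": -0.001, "dz": 0, "spin": 0}, {"dx": 0.001, "dy": -0.001, "dz": 0, "spin": 0}]'

```text
t: 7.35
ee_pos: [621.7, 71.5, 161.4]
tool_rot: [3.068, 0.678, -0.0]
contact_force: [0.4, -0.4, -0.0]
opening: 0.5
```

Emit:
arm_command --targets '[{"dx": 0, "dy": 0, "dz": 0, "spin": 0}, {"dx": 0, "dy": 0, "dz": 0, "spin": 0}, {"dx": 0, "dy": 0, "dz": 0, "spin": 0}, {"dx": 0, "dy": 0, "dz": 0, "spin": 0}, {"dx": 0, "dy": 0, "dz": 0, "spin": 0}, {"dx": 0, "dy": 0, "dz": 0, "spin": 0}, {"dx": 0, "dy": 0, "dz": 0, "spin": 0}, {"dx": 0, "dy": 0, "dz": 0, "spin": 0}]'

```text
t: 8.15
ee_pos: [621.7, 71.6, 161.4]
tool_rot: [-3.068, -0.678, 0.0]
contact_force: [-0.5, 0.1, 0.4]
opening: 0.5
```

Emit:
arm_command --targets '[{"dx": 0, "dy": 0, "dz": 0, "spin": 0}, {"dx": 0, "dy": 0, "dz": 0, "spin": 0}, {"dx": 0, "dy": 0, "dz": 0, "spin": 0}, {"dx": 0, "dy": 0, "dz": 0, "spin": 0}, {"dx": 0, "dy": 0, "dz": 0, "spin": 0}, {"dx": 0, "dy": 0, "dz": 0, "spin": 0}, {"dx": 0, "dy": 0, "dz": 0, "spin": 0}, {"dx": 0, "dy": 0, "dz": 0, "spin": 0}]'

```text
t: 8.95
ee_pos: [621.7, 71.6, 161.5]
tool_rot: [-3.068, -0.678, -0.0]
contact_force: [0.3, -0.4, -0.3]
opening: 0.5
```

Emit:
arm_command --targets '[{"dx": 0, "dy": 0, "dz": 0, "spin": 0}, {"dx": 0, "dy": 0, "dz": 0, "spin": 0}, {"dx": 0, "dy": 0, "dz": 0, "spin": 0}, {"dx": 0, "dy": 0, "dz": 0, "spin": 0}, {"dx": 0, "dy": 0, "dz": -0.02, "spin": 0}, {"dx": 0, "dy": 0, "dz": -0.05, "spin": 0}, {"dx": 0, "dy": 0, "dz": -0.075, "spin": 0}, {"dx": 0, "dy": 0, "dz": -0.084, "spin": 0}]'

```text
t: 9.75
ee_pos: [622.6, 71.6, 248.0]
tool_rot: [3.067, 0.678, 0.006]
contact_force: [-0.8, -0.3, -0.4]
opening: 0.6
```

Emit:
arm_command --targets '[{"dx": -0.02, "dy": -0.0035, "dz": 0, "spin": 0}, {"dx": -0.05, "dy": -0.009, "dz": 0, "spin": 0}, {"dx": -0.08, "dy": -0.0145, "dz": 0, "spin": 0}, {"dx": -0.11, "dy": -0.02, "dz": 0, "spin": 0}, {"dx": -0.14, "dy": -0.025, "dz": 0, "spin": 0}, {"dx": -0.165, "dy": -0.03, "dz": 0, "spin": 0}, {"dx": -0.176, "dy": -0.032, "dz": 0, "spin": 0}, {"dx": -0.176, "dy": -0.032, "dz": 0, "spin": 0}]'

```text
t: 10.55
ee_pos: [448.1, 26.3, 245.3]
tool_rot: [-3.068, -0.677, 0.0]
contact_force: [0.3, -0.2, 0.3]
opening: 0.6
```

```bash
python3 - <<'E'
from h import *
for i in range(3): W=cam('wrist','w4')
s=status.observe();print(s['ee_pos'],s['contact_force'],proj(W,(448,26,70)))
E
```

```text
[449.60191415  26.55150469 245.38595022] [-0.32967617  0.21850214  0.01799017] [320.8 191. ]
```

View pics/w4.png

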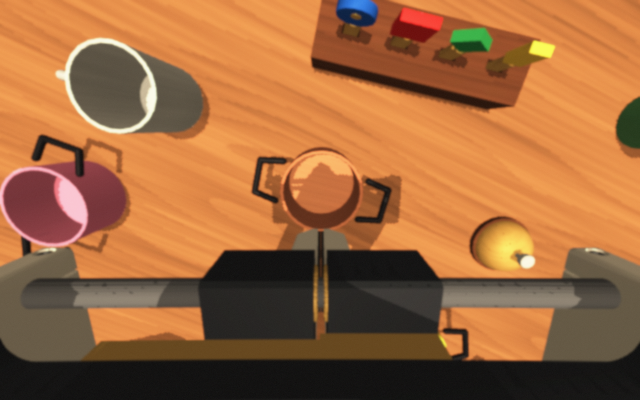

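Rim spans x 281–362 and y 149–231, so its centre is at (321,190); predicted (320.8,191). The copper pot lies between the pink pot, the tankard and the bell, whose plunger is back up at (526,262). I come straight down 136 mm and hold.

Emit:
arm_command --targets '[{"dx": 0, "dy": 0, "dz": 0.02, "spin": 0}, {"dx": 0, "dy": 0, "dz": 0.045, "spin": 0}, {"dx": 0, "dy": 0, "dz": 0.07, "spin": 0}, {"dx": 0, "dy": 0, "dz": 0.095, "spin": 0}, {"dx": 0, "dy": 0, "dz": 0.115, "spin": 0}, {"dx": 0, "dy": 0, "dz": 0.128, "spin": 0}, {"dx": 0, "dy": 0, "dz": 0.136, "spin": 0}, {"dx": 0, "dy": 0, "dz": 0.136, "spin": 0}]'

```text
t: 11.5
ee_pos: [448.7, 26.6, 108.5]
tool_rot: [-3.067, -0.678, 0.002]
contact_force: [-0.3, -0.4, -0.6]
opening: 0.1
```

Emit:
arm_command --targets '[{"dx": 0, "dy": 0, "dz": 0, "spin": 0}, {"dx": 0, "dy": 0, "dz": 0, "spin": 0}, {"dx": 0, "dy": 0, "dz": 0, "spin": 0}, {"dx": 0, "dy": 0, "dz": 0, "spin": 0}, {"dx": 0, "dy": 0, "dz": 0, "spin": 0}, {"dx": 0, "dy": 0, "dz": 0, "spin": 0}, {"dx": 0, "dy": 0, "dz": 0, "spin": 0}, {"dx": 0, "dy": 0, "dz": 0, "spin": 0}]'

```text
t: 12.3
ee_pos: [448.6, 26.4, 109.5]
tool_rot: [-3.068, -0.678, -0.0]
contact_force: [1.1, 0.5, -0.4]
opening: 0.4
```

Emit:
arm_command --targets '[{"dx": 0, "dy": 0, "dz": 0, "spin": 0}, {"dx": 0, "dy": 0, "dz": 0, "spin": 0}, {"dx": 0, "dy": 0, "dz": 0, "spin": 0}, {"dx": 0, "dy": 0, "dz": 0, "spin": 0}, {"dx": 0, "dy": 0, "dz": 0, "spin": 0}, {"dx": 0, "dy": 0, "dz": 0, "spin": 0}, {"dx": 0, "dy": 0, "dz": 0, "spin": 0}, {"dx": 0, "dy": 0, "dz": 0, "spin": 0}]'

```text
t: 13.1
ee_pos: [448.6, 26.4, 109.5]
tool_rot: [3.068, 0.678, 0.0]
contact_force: [0.5, 0.0, 0.3]
opening: 0.6
```

Emit:
arm_command --targets '[{"dx": 0, "dy": 0, "dz": 0, "spin": 0}, {"dx": 0, "dy": 0, "dz": 0, "spin": 0}, {"dx": 0, "dy": 0, "dz": 0, "spin": 0}, {"dx": 0, "dy": 0, "dz": 0, "spin": 0}, {"dx": 0, "dy": 0, "dz": 0, "spin": 0}, {"dx": 0, "dy": 0, "dz": 0, "spin": 0}, {"dx": 0, "dy": 0, "dz": 0, "spin": 0}, {"dx": 0, "dy": 0, "dz": 0, "spin": 0}]'

```text
t: 13.9
ee_pos: [448.6, 26.5, 109.4]
tool_rot: [-3.068, -0.678, 0.0]
contact_force: [0.1, -0.9, 0.3]
opening: 0.5
```

```bash
python3 - <<'E'
from h import *
S=cam('scene');T=cam('side');s=status.observe();print(s['t'],s['ee_pos'],s['contact_force'])
cv2.imwrite('pics/end.png',np.hstack([cv2.resize(c['image'][a:a+200,b:b+200],None,fx=2,fy=2) for c,a,b in((S,120,230),(T,90,220))])[:,:,::-1])
E
```

```text
14.0 [448.61738601  26.44563875 109.43200507] [-0.46331021 -0.37026464 -0.52682157]
```

View pics/end.png

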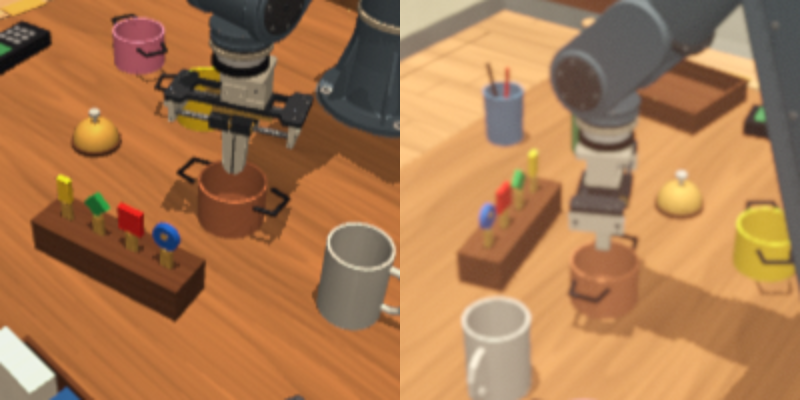

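The final picture shows the tips over the pot's mouth, at (232,170) and (603,248). The bell's plunger is up, and all four keys and the tankard are undisturbed. Retracting straight up and handing in.

Emit:
arm_command --targets '[{"dx": 0, "dy": 0, "dz": 0, "spin": 0}, {"dx": 0, "dy": 0, "dz": -0.02, "spin": 0}, {"dx": 0, "dy": 0, "dz": -0.05, "spin": 0}, {"dx": 0, "dy": 0, "dz": -0.08, "spin": 0}, {"dx": 0, "dy": 0, "dz": -0.11, "spin": 0}, {"dx": 0, "dy": 0, "dz": -0.13, "spin": 0}, {"dx": 0, "dy": 0, "dz": -0.136, "spin": 0}, {"dx": 0, "dy": 0, "dz": -0.136, "spin": 0}]'

```text
t: 14.8
ee_pos: [448.7, 26.5, 245.6]
tool_rot: [3.067, 0.678, 0.001]
contact_force: [-0.4, 0.7, -0.1]
opening: 0.7
```

```bash
python3 -c "
from station import *
s=status.observe();print(s['t'],s['ee_pos'],s['contact_force']);finish_job()"
```

```text
14.8 [448.73870207  26.45100194 245.58454595] [-0.37640662  0.70549027 -0.05576752]
the job is handed in; nothing more can be done
```

I rang the bell, pointed at the blue key and then at the copper pot, in that order, and handed the job in at 14.8 s.

- **Bell:** I pressed the plunger about 7 mm down with 3–4.5 N and let it come back up. It stood upright with the plunger up in the later pictures.
- **Blue key:** I held the fingertips about 20 mm above its top for about 3 s. The camera views disagreed by about 3 mm on where the key stood.
- **Copper pot:** I held the fingertips about 20 mm above the middle of its mouth for about 2.5 s. Just before I came down, the wrist camera's view of the mouth matched my estimate to about 1 mm.

In the last picture the keys, tankard, bell and pot looked undisturbed, and the wrist force read only noise after the bell. My first two move calls were refused for incomplete rows, so nothing moved then. I viewed 10 pictures, plus one extra for the final check.

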